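Find and press the hidden catch of the toolbox drawer

TASK

The grey toolbox has a red-fronted spring drawer that is held shut by a push catch hidden under one of the five black tiles in its lid; all five look the same and lie flush. Feel across the tiles with your fingertips until you find the one that gives, press it in until the drawer springs out, then let it come back up and leave the drawer open. Only touch and press: leave the sanding block, punch, stud finder and locking pliers lying where they are.

Things in the scene. Friction and masses are not known exactly. Their poses are not given: they have to be found in the camera images.
- toolbox: Grey fixed toolbox, 220 (x) x 360 (y) x 150 mm high; origin: centre of underside, z up. Flat lid top at z = 150 mm with five black square tiles, 43 mm wide, 46 mm apart along y, at x = +20 mm, flush. Four are rigid fillers, one is the catch; which one varies and cannot be seen. Clip latches (not used) and red drawer front are on the +x side, away from the robot at yaw 0.
- tile1 (a point): Centre of the top face of tile place 1 in the lid (toolbox frame x = 20, y = -92, z = 150 mm), whichever tile is there; axes as the toolbox's.
- tile2 (a point): Centre of the top face of tile place 2 in the lid (toolbox frame x = 20, y = -46, z = 150 mm), whichever tile is there; axes as the toolbox's.
- tile3 (a point): Centre of the top face of tile place 3 in the lid (toolbox frame x = 20, y = 0, z = 150 mm), whichever tile is there; axes as the toolbox's.
- tile4 (a point): Centre of the top face of tile place 4 in the lid (toolbox frame x = 20, y = 46, z = 150 mm), whichever tile is there; axes as the toolbox's.
- tile5 (a point): Centre of the top face of tile place 5 in the lid (toolbox frame x = 20, y = 92, z = 150 mm), whichever tile is there; axes as the toolbox's.
- catch (a joint): How far the one live tile is pressed in, straight down, in m: 0 flush, 0.009 at its stop. A spring resists with about 2 N at first touch and 6.5 N at the stop, and lifts it back when let go. The drawer is freed at about 0.0055.
- drawer (a joint): How far the drawer stands out of the toolbox's +x side, in m: 0 shut and latched, 0.05 fully out. Once freed, its own weak spring pushes it out by itself within about a second; before that it is locked.
- sanding_block: Blue hard silicone sanding block, 45 x 75 x 29 mm high, loose on the lid beside the tiles; origin at the centre of its underside. Leave alone.
- punch: Stainless steel punch, 11 mm thick, about 120 mm long along its y, loose on the lid beside the tiles; origin on its underside near mid-length. Leave alone.
- stud_finder: Yellow stud finder, about 160 (x) x 70 x 31 mm high, loose on the desk beyond the toolbox's +y end; origin on its underside near the middle. Leave alone.
- pliers: Steel locking pliers, about 220 mm long along x, 75 mm wide, 16 mm thick, lying loose on the desk beyond the toolbox's -y end; origin on the underside near the middle. Leave alone.

How it is judged (in metres and radians):
On the way:
1. the live tile is found and pressed in (value of joint catch above 0.004 m), for 0.05 s.
At the end, for the whole second after the job is handed in: The drawer stands at least 35 mm out and is at rest, the pressed tile is back up within 2 mm of flush, and each of the four tools lies within 20 mm of where it was (value of joint drawer above 0.035 m and velocity of joint drawer below 0.02 m/s and value of joint catch below 0.002 m and distance of each of sanding_block, punch, stud_finder, pliers from where it was at the start of the episode below 0.02 m); the robot touches nothing.
It fails at once if the sanding block is lifted, carried or pushed more than 20 mm (distance of sanding_block from where it was at the start of the episode above 0.02 m).
It fails at once if the punch is lifted, carried or pushed more than 20 mm (distance of punch from where it was at the start of the episode above 0.02 m).
It fails at once if the stud finder is lifted, carried or pushed more than 20 mm (distance of stud_finder from where it was at the start of the episode above 0.02 m).
It fails at once if the pliers is lifted, carried or pushed more than 20 mm (distance of pliers from where it was at the start of the episode above 0.02 m).
It also fails if it takes over 45 s, if anything falls off the work surface, if the arm or the gripper's body presses on something with over 40 N, if the wrist force passes 120 N, or if a joint passes its speed limit or range.

ROBOT

A 6-joint arm with a two-finger parallel gripper is mounted at the origin on the work surface. World frame = base frame: x ahead of the robot, y to its left, z up, the work surface at z = 0. Lengths are in m, angles in degrees, forces in N, time in s.
With the tool pointing down it reaches from about 0.35 to 0.875 m from the base axis. Payload 4.2 kg.
Tool frame: the origin (TCP) lies midway between the tips of the shut fingers; the grasp point (between the pads) lies 19 mm behind it (r.pinch_z is the distance from the TCP to the grasp point, in m); z points along the fingers, y is the line along which they close (so a half turn about z gives the same grasp; the last joint's range is limited). The gripper opens to 87 mm and grips with 3 to 60 N. Pads are 19 mm wide; open, the fingers measure 117 mm over their backs; the gripper's body (75 mm by 190 mm) begins 51 mm behind the grasp point.
Start: joints at [89.874, 22.042, 0.453, 0, -68.411, -14.817], TCP at [0.161, 0.604, 0.223] pointing down, gripper open.
Joint ranges: [-179.83, 179.83], [-69.29, 118.12], [-61.27, 80.66], [-181.25, 117.63], [-171.15, -9.14], [-177.46, 177.46]. Speed limits (degrees/s): [159.86, 159.86, 180, 180, 180, 180].

INTERFACE

Orientations are given as a 3x3 rotation matrix whose columns are the frame's x, y, z axes.
In Python, from station import r, imaging, models gives the robot as it stands. The module is installed in compiled form; this text tells all that it offers.
- The arm moves only by the tool apply_moves, never from a script. Its argument "moves" is a list of rows, each a list of 2 entries, a list of its own where there are three numbers: the shift along the tool's x, y, z in m, then the turn about the tool's z in degrees. A call has 1 to 5 rows; each row shifts and turns the commanded pose from where the row before left it, along the tool's axes as they then stand; what a row does not reach is not made up. A row lasts 1/12 s, in which the tool goes at most 41.7 mm and 7.16 degrees, less where a joint would pass 70% of its speed; a pose out of reach is approached as far as the arm can. A call is refused whole if a number of a shift passes 0.0417 or a number of a turn 7.16, either way. A call with a gripper value outside its range is refused whole. "hand" is the finger opening in m, from 0 to 0.087, set as the call begins (left out, the last holds). The fingers move at their own pace and stop on an object; the grip force is fixed at half the most. Time passes only in rows, so rows that do not move let the fingers close. It gives the time, the measured TCP pose, the force, the opening and the grip force at its end, in the units of the state.
- r.sense(): the state, without advancing time (a new reading comes with each control period).
- imaging.capture(name): name is "scene" or "top" or "wrist"; returns a dict with "frame" (480x640x3 uint8, blue, green, red), "intrinsics" (3x3 intrinsics, pixels), "eye" and "orientation" of the camera in the world. Camera axes: x right, y down, z forward; pixel columns grow to the right and rows downward; lengths in m; the calibration is good to about 2 mm. A picture is of the moment at which its call begins. There is no depth.
- r.finish_job(): hands the job in; it is judged then, once.
Trained networks look in a picture, given as the dict that the camera call returned (one of the last four; its "shot" number tells which), for a name from the list of things; names that differ only in an ending like _2 or _b are one class to them, and where a whole thing is asked for, a point or a joint stands for the part that bears it (a point fixed in the world has none). Each returns a list of dicts, best first, with "confidence" (0 to 1); they miss things now and then, are a little off and sometimes report something else, mostly with a low value. They report only what shows in the picture. A call takes as long as a camera call.
- models.cut_out(picture, target): "region" (480x640 bool, what is visible of it) and "extent" ([left, top, width, height] as shares, 0 to 1, of the picture: columns of its width, rows of its height, round what is visible of it).
- models.place_of(picture, target): "at" ([column, row] as shares, 0 to 1, of the picture: columns of its width, rows of its height: a listed point, or the origin of a listed thing).
The state is a dict: "time_s": time; "joints": joint angles; "joint_velocities": joint speeds; "effort": joint torques, N m; "tcp_pos": TCP position; "ee_rot": TCP orientation; "wrist_force": force on the tool from outside, world axes, zero at the start; "moment": the same for the moment, N m; "gripper_width": opening from 0.0 (shut) to 1.0 (fully open); "gripper_force": force on a finger pad.
Only numpy, scipy, OpenCV 4.12 (cv2) and the standard library are available. Lean on these libraries where they do the work, as an engineer would, in place of code of your own. Each camera call takes 0.05 s, during which the arm holds its last target. There are 200 camera calls.

## Working session

There is one attempt and no reset: what is moved stays moved. The work goes in short steps, Python scripts to look and compute and a tool call to move; the robot and the scene stay as the last step left them, time stands still between calls to the robot, and variables do not carry over. Pictures are saved under pics/ and viewed, at most 10 in all, crops included, and the job is handed in when it is done.

Besides the shell and the picture viewer there is one more tool, called after "Emit:" as name(argument=value, ...) on one line, values as JSON. apply_moves: Moves the arm, as the interface text tells. Its arguments: {"type":"object","properties":{"moves":{"type":"array"},"hand":{"type":"number"}},"required":["moves"]}

```bash
mkdir -p pics
cat > h.py <<'E'
from station import r, imaging, models
import numpy as np, cv2
def ray(p,at,z):
    K=p["intrinsics"];R=np.array(p["orientation"]);e=np.array(p["eye"])
    d=R@np.linalg.solve(np.array(K),[at[0]*640,at[1]*480,1]); return e+d*(z-e[2])/d[2]
E
python3 - <<'E'
from h import *
ims=[]
for n in ["scene","top"]:
    p=imaging.capture(n); cv2.imwrite(f"pics/{n}0.png",p["frame"]); print(n,np.round(p["eye"],3))
    for t,z in [("tile%d"%i,.15) for i in range(1,6)]+[("sanding_block",.15),("punch",.15),("stud_finder",0),("pliers",0),("toolbox",0)]:
        q=models.place_of(p,t)
        print(t,[(round(k["confidence"],2),np.round(np.array(k["at"])*[640,480]),np.round(ray(p,k["at"],z),3)) for k in q[:2]])
s=r.sense(); print(s["tcp_pos"],s["ee_rot"],s["wrist_force"],s["time_s"])
E
```

```text
scene [ 1.173 -0.509  0.634]
tile1 [(0.91, array([295., 246.]), array([ 0.57 , -0.014,  0.15 ])), (0.87, array([210., 267.]), array([ 0.525, -0.182,  0.15 ]))]
tile2 [(0.91, array([295., 246.]), array([ 0.57 , -0.014,  0.15 ])), (0.87, array([210., 267.]), array([ 0.525, -0.182,  0.15 ]))]
tile3 [(0.91, array([295., 246.]), array([ 0.57 , -0.014,  0.15 ])), (0.87, array([210., 267.]), array([ 0.525, -0.182,  0.15 ]))]
tile4 [(0.91, array([295., 246.]), array([ 0.57 , -0.014,  0.15 ])), (0.87, array([210., 267.]), array([ 0.525, -0.182,  0.15 ]))]
tile5 [(0.91, array([295., 246.]), array([ 0.57 , -0.014,  0.15 ])), (0.87, array([210., 267.]), array([ 0.525, -0.182,  0.15 ]))]
sanding_block [(0.72, array([185., 246.]), array([ 0.427, -0.182,  0.15 ]))]
punch [(0.8, array([301., 266.]), array([ 0.634, -0.052,  0.15 ]))]
stud_finder [(0.89, array([364., 276.]), array([0.595, 0.177, 0.   ]))]
pliers [(0.83, array([ 99., 356.]), array([ 0.449, -0.39 ,  0.   ]))]
toolbox [(0.57, array([253., 312.]), array([ 0.531, -0.099,  0.   ]))]
top [0.41  0.08  1.156]
tile1 [(0.87, array([440., 247.]),
[... 574 characters left out ...]
68., 228.]), array([ 0.56 , -0.048,  0.15 ]))]
sanding_block [(0.55, array([436., 295.]), array([ 0.433, -0.18 ,  0.15 ]))]
punch []
stud_finder [(0.78, array([257., 229.]), array([0.572, 0.182, 0.   ])), (0.19, array([413., 246.]), array([ 0.545, -0.168,  0.   ]))]
pliers [(0.87, array([516., 291.]), array([ 0.451, -0.398,  0.   ])), (0.54, array([416., 243.]), array([ 0.551, -0.175,  0.   ]))]
toolbox [(0.65, array([380., 254.]), array([ 0.525, -0.093,  0.   ]))]
[0.1611329  0.60386148 0.22256482] [[ 9.66182617e-01 -2.57858782e-01  2.39251752e-06]
 [-2.57858782e-01 -9.66182616e-01  2.97592723e-05]
 [-5.36208086e-06 -2.93698232e-05 -1.00000000e+00]] [-0.05597257  1.05806344 -0.43147247] 1.1
```

View pics/top0.png

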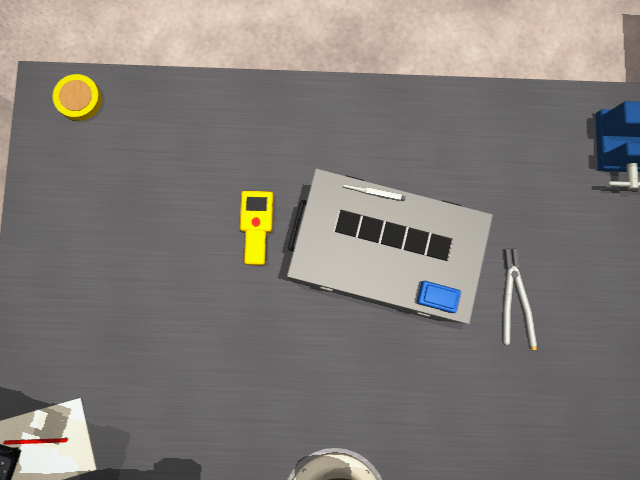

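View pics/scene0.png

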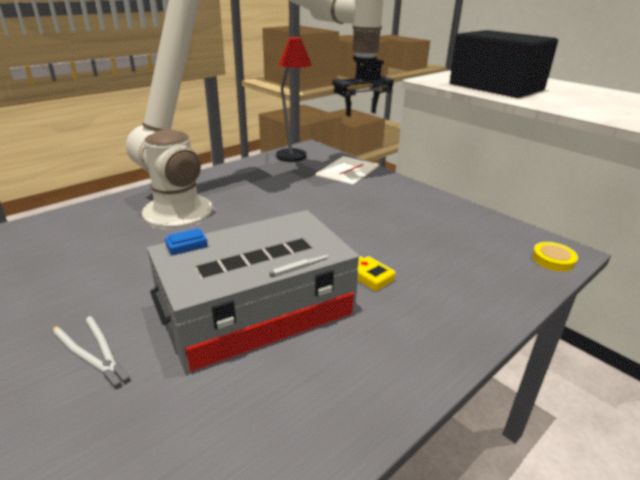

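The top view shows the tiles running from (348,223), which is tile5, to (440,247), which is tile1. The punch lies beyond them at (375,192) and the block is on the near side at (440,296). The scene view agrees, with the red drawer facing +x and shut. Next I'll locate all five tiles.

Run:
```python
from h import *
for n in ["scene","top"]:
    p=imaging.capture(n)
    P=np.array([ray(p,k["at"],.15)[:2] for k in models.place_of(p,"tile1") if k["confidence"]>.4])
    P=P[P[:,1].argsort()]; print(n,P.round(4).tolist(), np.linalg.norm(np.diff(P,axis=0),axis=1).round(4))
    # dark tile blob
    hsv=cv2.cvtColor(p["frame"],cv2.COLOR_BGR2GRAY)
    if n=="top":
        m=(hsv<45).astype(np.uint8); m=cv2.erode(m,np.ones((3,3)))
        c=cv2.connectedComponentsWithStats(m)
        for s,ce in zip(c[2],c[3]):
            if 150<s[4]<600 and 330<ce[0]<460 and 200<ce[1]<265: print(s[4],ce.round(1),ray(p,(ce+.5)/[640,480],.15)[:2].round(4))
```

```text
scene [[0.5237, -0.1827], [0.5313, -0.1356], [0.5791, -0.0141]] [0.0477 0.1305]
top [[0.5229, -0.1873], [0.5342, -0.1394], [0.5434, -0.0919], [0.5547, -0.0519], [0.5719, -0.0048]] [0.0492 0.0484 0.0415 0.0501]
251 [347.2 223.6] [ 0.5664 -0.0073]
274 [371.  229.4] [ 0.5562 -0.0541]
229 [392.7 236.4] [ 0.5437 -0.0967]
272 [415.9 241.9] [ 0.5343 -0.1422]
281 [438.7 247.2] [ 0.5251 -0.1869]
```

Emit:
apply_moves(moves=[[[0,0,0],0]], hand=0)

```text
time_s: 1.38
tcp_pos: [0.1611, 0.6039, 0.2225]
ee_rot: [[0.966, -0.258, 0.0], [-0.258, -0.966, 0.0], [0.0, -0.0, -1.0]]
wrist_force: [0.1, 0.0, -1.1]
gripper_width: 0.978
gripper_force: 0.0
```

Emit:
apply_moves(moves=[[[0,0,0],-1.9],[[0.0266,0.0252,0],0],[[0.0266,0.0252,0],0],[[0.0266,0.0252,0],0],[[0.0266,0.0252,0],0]])

```text
time_s: 1.8
tcp_pos: [0.2425, 0.4803, 0.2225]
ee_rot: [[0.974, -0.225, 0.0], [-0.225, -0.974, -0.0], [0.0, 0.0, -1.0]]
wrist_force: [0.8, 0.9, -0.3]
gripper_width: 0.634
gripper_force: 0.0
```

Emit:
apply_moves(moves=[[[0.0266,0.0252,0],0],[[0.0266,0.0252,0],0],[[0.0266,0.0252,0],0],[[0.0266,0.0252,0],0],[[0.0266,0.0252,0],0]])

```text
time_s: 2.22
tcp_pos: [0.3438, 0.3273, 0.2229]
ee_rot: [[0.974, -0.225, 0.0], [-0.225, -0.974, 0.001], [0.0, -0.001, -1.0]]
wrist_force: [-0.4, 0.4, 0.4]
gripper_width: 0.245
gripper_force: 0.0
```

Emit:
apply_moves(moves=[[[0.0266,0.0252,0],0],[[0.0266,0.0252,0],0],[[0.0266,0.0252,0],0],[[0.0266,0.0252,0],0],[[0.0266,0.0252,0],0]])

```text
time_s: 2.63
tcp_pos: [0.445, 0.1745, 0.223]
ee_rot: [[0.974, -0.225, 0.001], [-0.225, -0.974, 0.001], [0.001, -0.001, -1.0]]
wrist_force: [-0.4, -0.3, -0.0]
gripper_width: 0.01
gripper_force: 0.0
```

Emit:
apply_moves(moves=[[[0.0266,0.0252,0],0],[[0.0266,0.0252,0],0],[[0.0266,0.0252,0],0],[[0.0266,0.0252,0],0],[[0,0,0],0]])

```text
time_s: 3.05
tcp_pos: [0.5277, 0.0497, 0.2223]
ee_rot: [[0.973, -0.231, 0.001], [-0.231, -0.973, -0.001], [0.001, 0.001, -1.0]]
wrist_force: [-0.0, 1.1, -0.1]
gripper_width: 0.013
gripper_force: 0.0
```

Emit:
apply_moves(moves=[[[0.025,0.023,0],0],[[0.025,0.023,0],0],[[0,0,0.03],0],[[0,0,0.027],0],[[0,0,0],0]])

```text
time_s: 3.47
tcp_pos: [0.5598, -0.0032, 0.1601]
ee_rot: [[0.974, -0.228, -0.012], [-0.228, -0.974, -0.001], [-0.011, 0.004, -1.0]]
wrist_force: [-1.3, -1.0, -1.2]
gripper_width: 0.007
gripper_force: 0.0
```

Run:
```python
from h import *
p=imaging.capture("wrist"); cv2.imwrite("pics/w1.png",p["frame"])
s=r.sense(); print(s["tcp_pos"],s["ee_rot"][0],s["wrist_force"])
P=np.array(p["intrinsics"])@np.array(p["orientation"]).T@(np.array(s["tcp_pos"])-[0,0,.0]-p["eye"]); print(P[:2]/P[2])
```

```text
[ 0.56158942 -0.00278933  0.16304861] [ 0.97402349 -0.22634758 -0.00670983] [-0.44788899  0.29336399  0.56810067]
[318.54477706 293.47969183]
```

View pics/w1.png

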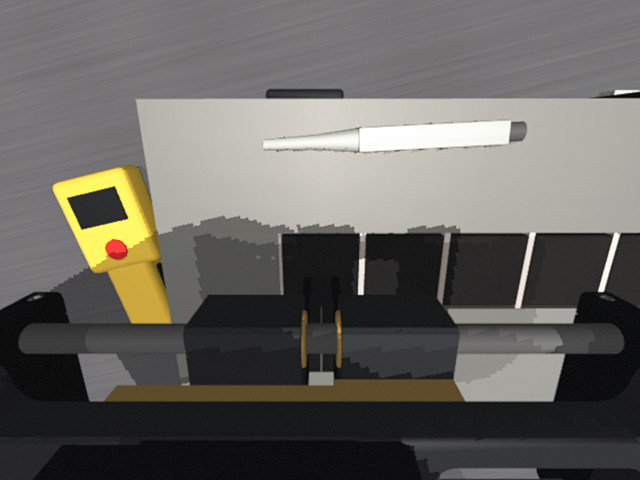

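The wrist view shows tile5 at columns 283–360, with the fingertips centred on it at column 321. I'll press in small steps.

Emit:
apply_moves(moves=[[[0.003,0.0,0.006],0],[[0,0,0.003],0],[[0,0,0.002],0],[[0,0,0],0],[[0,0,0],0]])

```text
time_s: 3.93
tcp_pos: [0.5668, -0.0026, 0.1554]
ee_rot: [[0.974, -0.225, 0.001], [-0.225, -0.974, 0.0], [0.001, -0.001, -1.0]]
wrist_force: [-0.5, -0.1, 0.5]
gripper_width: 0.004
gripper_force: 0.0
```

Emit:
apply_moves(moves=[[[0,0,0.002],0],[[0,0,0.002],0],[[0,0,0],0]])

```text
time_s: 4.18
tcp_pos: [0.5665, -0.0028, 0.1505]
ee_rot: [[0.974, -0.226, 0.0], [-0.226, -0.974, 0.0], [0.0, -0.0, -1.0]]
wrist_force: [-0.3, -0.2, -0.2]
gripper_width: 0.007
gripper_force: 0.0
```

Emit:
apply_moves(moves=[[[0,0,0.0015],0],[[0,0,0.0015],0],[[0,0,0],0]])

```text
time_s: 4.43
tcp_pos: [0.5666, -0.0028, 0.1504]
ee_rot: [[0.974, -0.225, 0.001], [-0.225, -0.974, -0.001], [0.001, 0.0, -1.0]]
wrist_force: [-4.5, 2.1, 13.2]
gripper_width: 0.006
gripper_force: 6.4
```

Tile5 is rigid: 13 N with no travel. On to tile4.

Emit:
apply_moves(moves=[[[0,0,-0.01],0],[[0,0.0235,0],0],[[0,0.0235,0],0],[[0,0,0.006],0],[[0,0,0],0]])

```text
time_s: 4.85
tcp_pos: [0.555, -0.0495, 0.1507]
ee_rot: [[0.974, -0.228, -0.002], [-0.228, -0.974, 0.0], [-0.002, 0.0, -1.0]]
wrist_force: [0.3, 0.6, 0.6]
gripper_width: 0.006
gripper_force: 0.0
```

Emit:
apply_moves(moves=[[[0,0,0.002],0],[[0,0,0.002],0],[[0,0,0],0],[[0,0,0],0]])

```text
time_s: 5.18
tcp_pos: [0.5556, -0.049, 0.1504]
ee_rot: [[0.975, -0.224, -0.001], [-0.224, -0.975, -0.003], [0.0, 0.003, -1.0]]
wrist_force: [-6.4, -2.2, 13.3]
gripper_width: 0.007
gripper_force: 6.8
```

Tile4 is rigid too. On to tile3.

Emit:
apply_moves(moves=[[[0,0,-0.01],0],[[0,0.0235,0],0],[[0,0.0235,0],0],[[0,0,0.006],0],[[0,0,0],0]])

```text
time_s: 5.6
tcp_pos: [0.5448, -0.0945, 0.1507]
ee_rot: [[0.974, -0.227, -0.001], [-0.227, -0.974, 0.0], [-0.001, -0.0, -1.0]]
wrist_force: [0.3, -0.1, 0.1]
gripper_width: 0.005
gripper_force: 0.0
```

Emit:
apply_moves(moves=[[[0,0,0.002],0],[[0,0,0.002],0],[[0,0,0],0],[[0,0,0],0]])

```text
time_s: 5.93
tcp_pos: [0.5453, -0.0942, 0.1504]
ee_rot: [[0.975, -0.223, -0.0], [-0.223, -0.975, -0.002], [0.0, 0.002, -1.0]]
wrist_force: [-7.1, -0.1, 13.9]
gripper_width: 0.0
gripper_force: 6.8
```

Tile3 is rigid. On to tile2.

Emit:
apply_moves(moves=[[[0,0,-0.01],0],[[0,0.0235,0],0],[[0,0.0235,0],0],[[0,0,0.006],0],[[0,0,0],0]])

```text
time_s: 6.35
tcp_pos: [0.5343, -0.1401, 0.1507]
ee_rot: [[0.974, -0.227, -0.001], [-0.227, -0.974, 0.001], [-0.001, -0.0, -1.0]]
wrist_force: [0.4, 0.2, -0.4]
gripper_width: 0.006
gripper_force: 0.0
```

Emit:
apply_moves(moves=[[[0,0,0.002],0],[[0,0,0.002],0],[[0,0,0],0],[[0,0,0],0]])

```text
time_s: 6.68
tcp_pos: [0.5348, -0.1398, 0.1504]
ee_rot: [[0.975, -0.223, -0.0], [-0.223, -0.975, -0.002], [0.0, 0.002, -1.0]]
wrist_force: [-5.5, 0.4, 13.0]
gripper_width: 0.002
gripper_force: 6.7
```

Emit:
apply_moves(moves=[[[0,0,-0.01],0],[[0,0.0235,0],0],[[0,0.0235,0],0],[[0,0,0.006],0],[[0,0,0],0]])

```text
time_s: 7.1
tcp_pos: [0.5237, -0.1857, 0.1506]
ee_rot: [[0.974, -0.227, -0.001], [-0.227, -0.974, 0.001], [-0.001, -0.0, -1.0]]
wrist_force: [0.6, -0.4, -0.5]
gripper_width: 0.005
gripper_force: 0.0
```

Emit:
apply_moves(moves=[[[0,0,0.002],0],[[0,0,0.002],0],[[0,0,0],0],[[0,0,0],0]])

```text
time_s: 7.43
tcp_pos: [0.5241, -0.1855, 0.1478]
ee_rot: [[0.974, -0.225, -0.0], [-0.225, -0.974, -0.0], [-0.0, 0.0, -1.0]]
wrist_force: [-1.9, -0.4, 2.8]
gripper_width: 0.004
gripper_force: 1.6
```

Tile1 gives: 2.6 mm of travel at 2.8 N. I'll press it in to about 7.5 mm and hold.

Emit:
apply_moves(moves=[[[0,0,0.002],0],[[0,0,0.002],0],[[0,0,0.002],0],[[0,0,0],0],[[0,0,0],0]])

```text
time_s: 7.85
tcp_pos: [0.5242, -0.1856, 0.1419]
ee_rot: [[0.974, -0.225, 0.0], [-0.225, -0.974, 0.0], [0.0, -0.0, -1.0]]
wrist_force: [-2.6, 1.1, 5.7]
gripper_width: 0.009
gripper_force: 2.9
```

Emit:
apply_moves(moves=[[[0,0,0],0],[[0,0,0],0],[[0,0,0],0]])

```text
time_s: 8.1
tcp_pos: [0.5242, -0.1856, 0.142]
ee_rot: [[0.974, -0.225, 0.0], [-0.225, -0.974, 0.0], [0.0, -0.0, -1.0]]
wrist_force: [-1.7, 0.9, 6.2]
gripper_width: 0.007
gripper_force: 2.9
```

Run:
```python
from h import *
p=imaging.capture("scene"); cv2.imwrite("pics/s2.png",p["frame"])
```

```text
(no output)
```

View pics/s2.png

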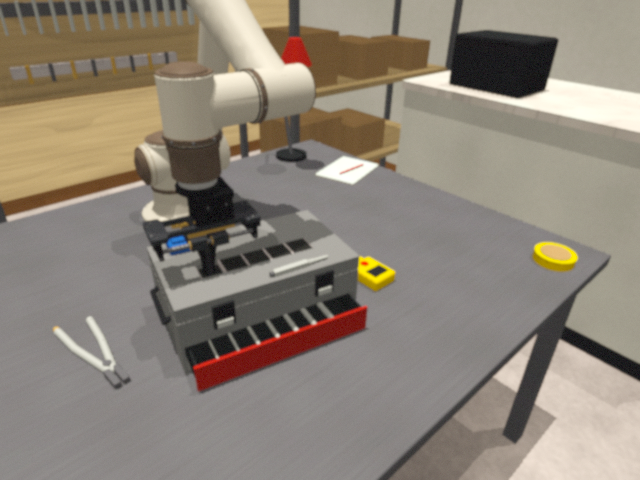

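The drawer is out: its red front has moved to (200–365, 310–380). The tools look unmoved. I'll lift straight up.

Emit:
apply_moves(moves=[[[0,0,-0.01],0],[[0,0,-0.03],0],[[0,0,-0.035],0],[[0,0,-0.035],0],[[0,0,0],0]])

```text
time_s: 8.57
tcp_pos: [0.5284, -0.1869, 0.2598]
ee_rot: [[0.974, -0.224, 0.016], [-0.224, -0.975, -0.004], [0.016, 0.0, -1.0]]
wrist_force: [-0.0, -0.2, 1.9]
gripper_width: 0.004
gripper_force: 0.0
```

Emit:
apply_moves(moves=[[[0,0,0],0],[[0,0,0],0],[[0,0,0],0],[[0,0,0],0],[[0,0,0],0]])

```text
time_s: 8.98
tcp_pos: [0.5236, -0.1859, 0.2503]
ee_rot: [[0.974, -0.226, -0.002], [-0.226, -0.974, 0.0], [-0.002, 0.0, -1.0]]
wrist_force: [0.6, -0.2, -0.4]
gripper_width: 0.003
gripper_force: 0.0
```

Run:
```python
from h import *
p=imaging.capture("scene"); cv2.imwrite("pics/s3.png",p["frame"]); print(r.sense()["wrist_force"])
```

```text
[ 0.96909602 -0.15225727  0.21564108]
```

View pics/s3.png

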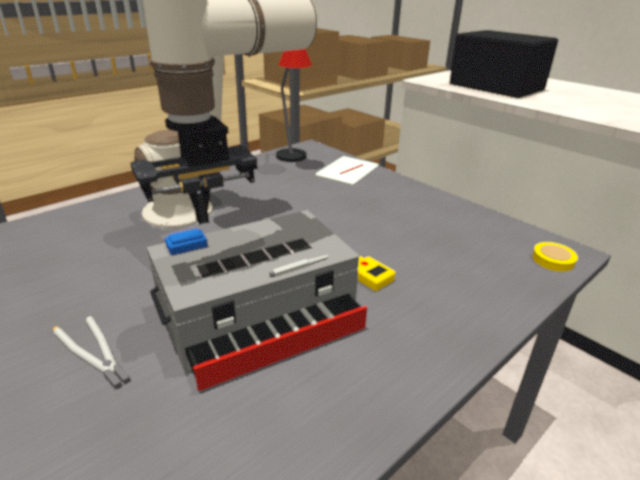

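The drawer is still open with its front at (200–365, 310–380), tile1 looks flush at (210,268), the tools are in place, and the gripper is clear of everything.

```bash
python3 -c "
from station import r
print(r.finish_job())"
```

```text
the job is handed in; nothing more can be done
None
```

Job handed in: tile1 was the live catch, and pressing it sprang the drawer fully open; the final picture shows the tile back up, the four tools where they were and the arm clear, though no verdict was returned.

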